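Bring the red-lidded jar to the front of the laundry carousel and hold it there

TASK

The drying arm is hanging over the jar carousel: first swing it to the left, well clear, so that no part of it is above the carousel or its stand, and leave it there. Then turn the carousel until the jar with the red lid stands at the front, squarely in line with the white label plate on the stand, and finish still gripping the carousel's wooden handle, holding it still so that I can get the lid off. Keep the jars upright in their compartments and leave the other things on the shelf alone.

Things in the scene. Friction and masses are not known exactly. Their poses are not given: they have to be found in the camera images.
- swing_pivot (a point): Top of the drying arm's fixed chrome post: point on the vertical swing axis at the height of the bar's centre line, 270 mm above the shelf. Post 20 mm in diameter on a 90 mm round foot, hub 30 mm in diameter; a cap ends 29 mm above this point. The post stands behind and to the left of the carousel; its position varies.
- drying_arm (a joint): Swing of the arm (rad) about swing_pivot's vertical axis. 0: bar points to the right (world -y); 1.57: towards the robot's side (world -x); 3.14: left (+y). It grows clockwise from above; the bar points along (-sin q, -cos q). Starts at 0.55 to 0.77, over the carousel; stops at 0 and 2.5. Stiff hinge (0.12 N m friction): stays where left.
- swing_tip (a point): Centre of the 22 mm black ball ending the drying arm, 318 mm from the pivot. The arm is a level round chrome bar, 12 mm in diameter, centre line 270 mm above the shelf; thin black collars (17 mm) sit 60 to 144 mm from the pivot, and from 150 to 300 mm the bar is plain. Nothing else loose or fixed nearby is as high.
- stand: Fixed round wooden stand, 310 mm in diameter, 14 mm high; origin under its centre on the shelf, on the carousel's axis. Its FRONT is its own -x side, roughly towards the robot: there a white label plate, 56 mm wide, leans on the edge 159 mm from the axis. A chrome gallery rail, 78 mm high, follows the edge except for 120 degrees open at the front. Position and yaw (within 0.3 rad of 0) vary.
- carousel: The turning tray: white, round, 270 mm in diameter, outer wall 40 mm high and 4 mm thick, six compartments between radial dividers (one is empty). Origin on the vertical axis at the tray's underside, 22 mm above the shelf; z up. Turns either way without stops, drag about 0.04 N m. The red-lidded jar's compartment lies on its own -x side.
- handle (a point): Centre of the wooden handle bar on the carousel's axis, 182 mm above the shelf. The bar is 80 mm long (tray's own x axis), 16 mm wide (y) and 24 mm high, fixed to the tray by an 18 mm steel column below it. The jars' lids end 69 mm below this point; from above the handle is free once the drying arm is swung away.
- red_jar: The marked jar: glass, with a red lid and red band, 60 mm in diameter, 85 mm high; origin at the centre of its underside. It stands loose in its compartment, about 85 mm from the carousel's axis. It starts at least 0.7 rad (measured about the axis) from the front.
- jar_a: Jar of the same shape with a white lid, loose in a carousel compartment; origin at the centre of its underside.
- jar_b: Jar of the same shape with an aluminium lid.
- jar_c: Jar of the same shape with a black lid.
- jar_d: Jar of the same shape with a pale wooden lid.
- peg_tin: Stainless steel tin of pegs, 92 mm in diameter, about 120 mm high, left of the carousel; origin at the centre of its underside. Leave it alone.
- scoop: White plastic laundry scoop, cup 72 mm across and 58 mm high with a 90 mm handle; origin at the centre of its underside. Leave it alone.
- green_bottle: Green glass bottle, 72 mm in diameter, 235 mm high; origin at the centre of its underside. Leave it alone.
- spoon_rest: Blue ceramic spoon rest, 108 mm across, 16 mm high, with a tail; origin at the centre of its underside. Leave it alone.
- clip_hanger: Spring clip hanger lying flat on the shelf, 310 mm long, 20 mm high; origin under the middle of its bar. Leave it alone.

How it is judged:
By the outcome, as a careful person would: the job done as asked, in the order asked, and still so for the second after the job is handed in, while the arm keeps its last pose, push and grip.
It also fails if it takes over 58 s, if anything falls off the work surface, if the arm or the gripper's body presses on something with over 40 N, if the wrist force passes 120 N, or if a joint passes its speed limit or range.

ROBOT

A 6-joint arm with a two-finger parallel gripper is mounted at the origin on the work surface. World frame = base frame: x ahead of the robot, y to its left, z up, the work surface at z = 0. Lengths are in m, angles in rad, forces in N, time in s.
With the tool pointing down it reaches from about 0.3 to 0.875 m from the base axis. Payload 6.4 kg.
Tool frame: the origin (TCP) lies at the very end of the fingers, on their centre line; the grasp point (between the pads) lies 19 mm behind it; z points along the fingers, y is the direction in which the jaws open and shut (so a half turn about z gives the same grasp; the last joint's range is limited). The gripper opens to 85 mm and grips with 20 to 120 N. Pads are 22 mm wide; open, the fingers measure 114 mm over their backs; the gripper's body (76 mm by 85 mm) begins 54 mm behind the grasp point. The pads swing forward as they close: fully open they stand 13 mm farther back than shut.
Start: joints at [-1.493, 0.181, 1.607, -0, 1.354, -0.206], TCP at [0.161, -0.552, 0.231] pointing down, gripper open.
Joint ranges: [-2.99, 2.99], [-0.89, 2.07], [0.3, 2.58], [-1.14, 4.28], [0, 2.63], [-3.12, 3.12]. Speed limits (rad/s): [2.57, 2.57, 3.01, 3.14, 3.14, 3.14].

INTERFACE

Orientations are given as [roll, pitch, yaw] about the fixed x, y, z axes, in that order (R = Rz(yaw) Ry(pitch) Rx(roll)).
In Python, from plant import robot gives the robot as it stands.
- The arm moves only by the tool apply_moves, never from a script. Its argument "commands" is one flat list of numbers, 7 for each row, row after row: the finger opening in mm, from 0 to 85.4, then the shift along the tool's x, y, z in mm, then the turn, a rotation vector about the tool's x, y, z in rad. In form: [hand, tx, ty, tz, wx, wy, wz, hand, tx, ty, tz, wx, wy, wz, ...]. A call has exactly 8 rows; each row shifts and turns the commanded pose from where the row before left it, along the tool's axes as they then stand; what a row does not reach is not made up. A row lasts 1/8 s, in which the tool goes at most 62.5 mm and 10.7 degrees, less where a joint would pass 70% of its speed; a pose out of reach is approached as far as the arm can. A call is refused whole if a number of a shift passes 62.5 or a number of a turn 0.188, either way. A call with a gripper value outside its range is refused whole. The fingers move at their own pace and stop on an object; "newtons" is the grip in N (left out, the last holds). Time passes only in rows, so rows that do not move let the fingers close, or fill a call up. It gives the time, the measured TCP pose, the force and the opening at its end, in the units of the state.
- robot.get_obs(): the state, without advancing time (a new reading comes with each control period).
- robot.grab_frame(name): name is "scene" or "top" or "wrist"; returns a dict with "pixels" (384x512x3 uint8, red, green, blue), "K" (3x3 intrinsics, pixels), "rvec" (rotation vector, rad) and "tvec" (3), from world to camera coordinates, as OpenCV has them. Camera axes: x right, y down, z forward; pixel columns grow to the right and rows downward; lengths in m; the calibration is good to about 2 mm. A picture is of the moment at which its call begins. There is no depth.
- robot.finish_job(): hands the job in, once; it reports no verdict.
Trained networks look in the newest picture that a camera, given by its name, has taken for a name from the list of things; names that differ only in an ending like _2 or _b are one class to them, and where a whole thing is asked for, a point or a joint stands for the part that bears it (a point fixed in the world has none). Each returns a list of dicts, best first, with "p" (0 to 1); they miss things now and then, are a little off and sometimes report something else, mostly with a low value. They report only what shows in the picture. A call takes as long as a camera call.
- robot.cut_out(camera, label): "pixels" (384x512 bool, what is visible of it) and "extent" ([left, top, width, height] in pixels, round what is visible of it).
The state is a dict: "time": time; "joints": joint angles; "dq": joint speeds; "joint_efforts": joint torques, N m; "eef_pos": TCP position; "tool_rot": TCP orientation; "force": force on the tool from outside, world axes, zero at the start; "ft_torque": the same for the moment, N m; "width": finger opening in m.
Only numpy, scipy, OpenCV 4.12 (cv2) and the standard library are available. Lean on these libraries where they do the work, as an engineer would, in place of code of your own. Each camera call takes 0.05 s, during which the arm holds its last target.

## Working session

There is one attempt and no reset: what is moved stays moved. The work goes in short steps, Python scripts to look and compute and a tool call to move; the robot and the scene stay as the last step left them, time stands still between calls to the robot, and variables do not carry over. Pictures are saved under pics/ and viewed, and the job is handed in when it is done.

Besides the shell and the picture viewer there is one more tool, called as name(argument=value, ...) on one line, values as JSON. apply_moves: Moves the arm, as the interface text tells. Its arguments: {"type":"object","properties":{"commands":{"type":"array","items":{"type":"number"}},"newtons":{"type":"number"}},"required":["commands"]}

```bash
mkdir -p pics; ls; cat > h.py <<'E'
import numpy as np,cv2
from plant import robot
def grab(n,save=None):
    f=robot.grab_frame(n)
    if save: cv2.imwrite('pics/'+save,cv2.cvtColor(f['pixels'],cv2.COLOR_RGB2BGR))
    return f
def ray(f,uv):
    R,_=cv2.Rodrigues(np.array(f['rvec'],float)); t=np.array(f['tvec'],float).ravel()
    d=R.T@np.linalg.inv(f['K'])@np.array([uv[0],uv[1],1.]); return -R.T@t,d
def atz(f,uv,z):
    c,d=ray(f,uv); return c+d*(z-c[2])/d[2]
def proj(f,P):
    p,_=cv2.projectPoints(np.array(P,float).reshape(-1,3),np.array(f['rvec'],float),np.array(f['tvec'],float),np.array(f['K'],float),None); return p.reshape(-1,2)
E
python3 - <<'E'
from h import *
for n in ['scene','top']:
    f=grab(n,n+'0.png')
    print(n,ray(f,(256,192)))
    for l in ['drying_arm','swing_tip','stand','carousel','handle','red_jar','jar_a','peg_tin','green_bottle','scoop','clip_hanger','spoon_rest']:
        for r in robot.cut_out(n,l)[:1]:
            m=r['pixels']; v,u=np.nonzero(m); print(l,round(r['p'],2),r['extent'],u.mean().round(1),v.mean().round(1))
print(robot.get_obs())
E
```

```text
pics
scene (array([1.51899051, 0.26759263, 1.27691509]), array([-0.65459757, -0.21943458, -0.72350293]))
drying_arm 0.67 [257.3, 183.6, 78.8, 79.7] 299.2 223.3
swing_tip 0.66 [257.3, 180.1, 77.8, 86.3] 298.6 222.7
stand 0.9 [227.3, 216.9, 88.3, 69.1] 269.6 266.7
carousel 0.95 [230.9, 209.1, 80.8, 70.3] 269.0 242.1
handle 0.58 [232.2, 205.5, 77.9, 76.7] 268.3 241.5
red_jar 0.89 [238.1, 218.0, 18.1, 26.7] 245.8 230.6
jar_a 0.82 [277.8, 205.6, 19.9, 25.1] 286.3 220.3
green_bottle 0.7 [155.5, 183.3, 27.5, 58.9] 168.4 214.7
scoop 0.59 [377.8, 254.6, 46.4, 22.3] 388.7 265.1
clip_hanger 0.56 [127.8, 178.7, 44.9, 57.9] 146.6 213.3
spoon_rest 0.97 [201.6, 152.9, 29.5, 28.6] 215.3 168.0
top (array([ 0.35007082, -0.03009504,  1.47428117]), array([ 0.11162689, -0.00166244, -0.99383165]))
drying_arm 0.67 [170.2, 99.5, 89.9, 67.5] 214.5 133.8
swing_tip 0.84 [169.8, 98.4, 90.3, 69.4] 212.3 132.5
stand 0.8 [199.5, 124.4, 83.9, 92.6] 241.2 178.4
carousel 0.57 [204.9, 132.2, 77.2, 76.2] 244.2 170.9
handle 0.69 [205.3, 131.0, 76.7, 76.1] 243.8 171.2
red_jar 0.64 [258.7, 148.2, 19.3, 21.6] 266.2 160.6
j
[... 266 characters left out ...]
n_rest 0.83 [319.6, 231.0, 32.9, 46.3] 336.1 249.6
{'time': 1.3, 'joints': array([-1.49332396e+00,  1.80791775e-01,  1.60694415e+00,  7.26994289e-06,
        1.35378725e+00, -2.06302872e-01]), 'dq': array([ 0.00066396, -0.00034697, -0.0009742 , -0.00085119, -0.00037267,
       -0.00051903]), 'joint_efforts': array([-7.76341258e-04, -4.44852376e+01, -3.51676512e+01, -3.47172045e-04,
        8.53997844e-04, -3.16533897e-05]), 'eef_pos': array([ 0.16101075, -0.552046  ,  0.23132012]), 'tool_rot': array([3.14152319e+00, 7.28298759e-06, 2.83773672e-01]), 'force': array([ 0.25730929, -0.57964302, -0.17363349]), 'ft_torque': array([0.04858889, 0.030024  , 0.01609648]), 'width': 0.08571070192507887}
```

```bash
python3 - <<'E'
import cv2
a=cv2.imread('pics/top0.png');cv2.imwrite('pics/top0c.png',cv2.resize(a[80:260,100:320],None,fx=3.3,fy=3.3,interpolation=cv2.INTER_CUBIC))
a=cv2.imread('pics/scene0.png');cv2.imwrite('pics/scene0c.png',cv2.resize(a[150:310,190:410],None,fx=3.5,fy=3.5,interpolation=cv2.INTER_CUBIC))
E
```

```text
(no output)
```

View pics/top0c.png

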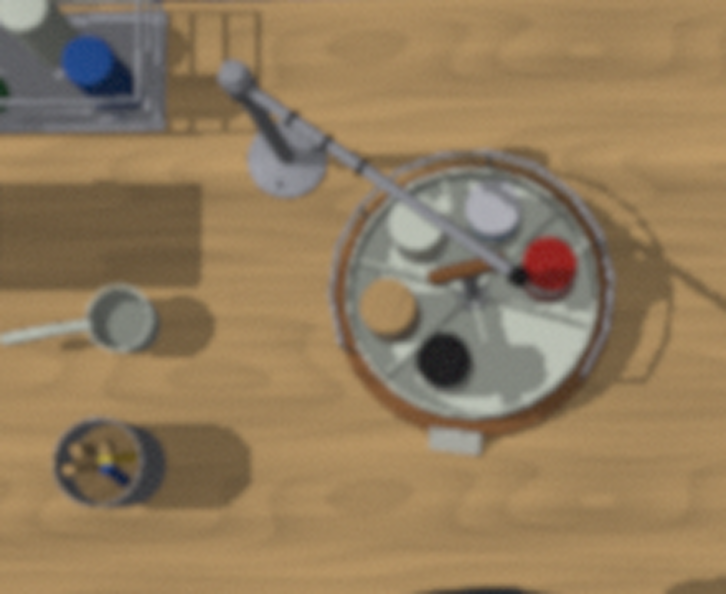

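View pics/scene0c.png

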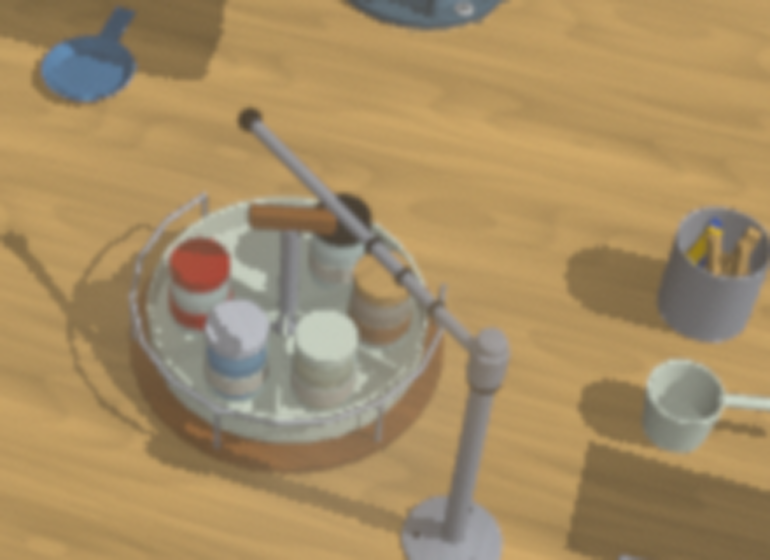

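View pics/top0.png

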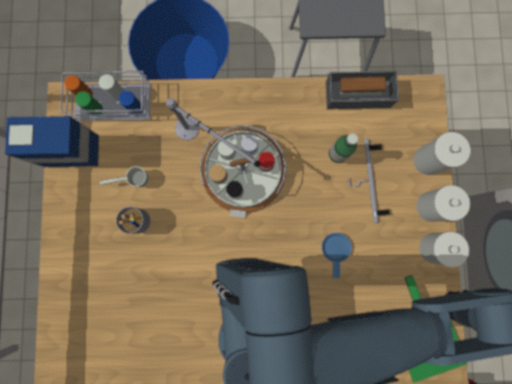

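```bash
cat > loc.py <<'E'
from h import *
from scipy.optimize import least_squares
import sys
def crop(f,x0,y0,w,h,s): 
    return cv2.resize(f[y0:y0+h,x0:x0+w],None,fx=s,fy=s,interpolation=cv2.INTER_CUBIC)
E
python3 - <<'E'
from loc import *
ft=robot.grab_frame('top'); fs=robot.grab_frame('scene')
s=lambda p,x,y,k:((p[0]+.5)/k+x-.5,(p[1]+.5)/k+y-.5)
T=lambda *p:s(p,100,80,3.3); S=lambda *p:s(p,190,150,3.5)
def tri(a,b):
    c1,d1=ray(ft,a);c2,d2=ray(fs,b)
    d1/=np.linalg.norm(d1);d2/=np.linalg.norm(d2)
    A=np.stack([d1,-d2],1);x=np.linalg.lstsq(A,c2-c1,rcond=None)[0]
    p,q=c1+x[0]*d1,c2+x[1]*d2
    return (p+q)/2,np.linalg.norm(p-q)
piv=atz(ft,T(235,72),.295);print('pivot top',piv, atz(fs,S(491,340),.295))
tip=atz(ft,T(518,275),.27);print('tip',tip,atz(fs,S(250,119),.27))
d=tip-piv;print('q',np.arctan2(-d[0],-d[1]),np.hypot(d[0],d[1]))
print('foot',atz(ft,T(287,163),.005))
print('plate',atz(ft,T(455,439),.02))
print('handle ends scene',atz(fs,S(252,213),.19),atz(fs,S(336,217),.19), 'col base',atz(fs,S(288,328),.03))
print('handle left end top',atz(ft,T(432,276),.19))
print('red lid',atz(ft,T(549,263),.113),atz(fs,S(200,256),.113))
# candidate center: fit by mask extents
for n,f in(('top',ft),('scene',fs)):
    r=robot.cut_out(n,'stand')[0];print(r['extent'])
    r=robot.cut_out(n,'carousel')[0];print(r['extent'])
th=np.linspace(0,2*np.pi,100)
def draw(cx,cy,f):
    img=cv2.cvtColor(f['pixels'],cv2.COLOR_RGB2BGR)
    return img
c=None
for (l,t,w,h) in [(328,150,286,0)]:
    L=atz(ft,T(331,290),.078);R=atz(ft,T(614,290),.078);B=atz(ft,T(470,150),.078);print('rail L R far',L,R,B)
print('tray front',atz(ft,T(478,418),.062))
E
```

```text
pivot top [0.76093712 0.21901684 0.295     ] [0.75702272 0.22062882 0.295     ]
tip [ 0.57316388 -0.03554077  0.27      ] [ 0.5691356  -0.03450609  0.27      ]
q 0.6355471312828631 0.31632004462303687
foot [0.75487065 0.22085795 0.005     ]
plate [0.44009817 0.03491008 0.02      ]
handle ends scene [ 0.60605464 -0.01927222  0.19      ] [0.58598162 0.05363883 0.19      ] col base [0.60120686 0.01819066 0.03      ]
handle left end top [0.58850304 0.04776177 0.19      ]
red lid [ 0.61424398 -0.06846586  0.113     ] [ 0.60843637 -0.06890865  0.113     ]
[200.9, 123.8, 83.1, 92.9]
[204.6, 131.5, 77.1, 74.3]
[228.4, 204.2, 89.8, 81.1]
[229.7, 207.0, 78.9, 72.6]
rail L R far [0.59620294 0.16141371 0.078     ] [ 0.59083086 -0.13745724  0.078     ] [0.74545243 0.01251252 0.078     ]
tray front [0.4592329 0.0084863 0.062    ]
```

apply_moves(commands=[0,0,0,-45,0,0,0,0,0,0,-45,0,0,0,0,44,-27,0,0,0,0,0,44,-27,0,0,0,0,0,44,-27,0,0,0,0,0,44,-27,0,0,0,0,0,44,-27,0,0,0,0,0,44,-27,0,0,0,0])

```text
time: 2.6
eef_pos: [0.37, -0.3213, 0.3215]
tool_rot: [3.141, -0.0, 0.284]
force: [0.8, -0.4, 0.2]
width: 0.0003
```

apply_moves(commands=[0,44,-27,0,0,0,0,0,44,-27,0,0,0,0,0,44,-27,0,0,0,0,0,44,-27,0,0,0,0,0,44,-27,0,0,0,0,0,44,-27,0,0,0,0,0,44,-27,0,0,0,0,0,44,-27,0,0,0,0])

```text
time: 3.6
eef_pos: [0.6476, -0.0152, 0.3213]
tool_rot: [3.141, -0.0, 0.284]
force: [0.3, -1.0, -0.3]
width: -0.0002
```

```bash
python3 - <<'E'
from h import *
f=grab('wrist','w1.png'); print(ray(f,(256,192)))
print(proj(f,[[.597,.015,.182],[.648,-.015,.232],[.757,.2205,.27],[.571,-.035,.27]]))
E
```

```text
(array([0.72318237, 0.00727177, 0.46432174]), array([-0.29246066, -0.0892997 , -0.95210959]))
[[ 209.91266474  220.25016787]
 [ 255.1997901   196.72609874]
 [-142.77493247 -107.95900563]
 [ 251.92912     316.86972984]]
```

View pics/w1.png

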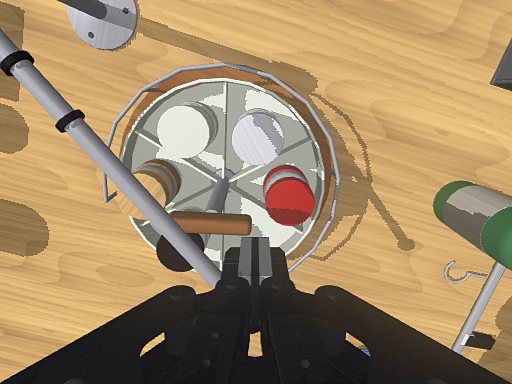

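```bash
python3 - <<'E'
from h import *
p=np.array([.757,.2205]);c=np.array([.648,-.0148]);psi=.284
x=np.array([np.cos(psi),np.sin(psi)]);y=np.array([np.sin(psi),-np.cos(psi)])
qs=np.concatenate([np.linspace(.433,2.1,15)[1:],[2.16,2.21]]);rs=np.linspace(.26,.24,16)
cur=c.copy()
for q,r in zip(qs,rs):
    t=p+r*np.array([-np.sin(q),-np.cos(q)]);d=t-cur
    a=np.round([1000*d@x,1000*d@y]);cur=cur+(a[0]*x+a[1]*y)/1000;print(a,cur.round(3))
E
```

```text
[-22. -21.] [ 0.621 -0.001]
[-19. -25.] [0.596 0.018]
[-15. -27.] [0.574 0.04 ]
[-11. -28.] [0.555 0.063]
[ -9. -29.] [0.539 0.089]
[ -4. -30.] [0.526 0.116]
[ -1. -30.] [0.517 0.145]
[  2. -30.] [0.511 0.174]
[  6. -29.] [0.508 0.204]
[ 10. -28.] [0.51  0.233]
[ 12. -27.] [0.514 0.263]
[ 16. -25.] [0.522 0.291]
[ 18. -22.] [0.533 0.317]
[ 21. -21.] [0.548 0.343]
[12. -8.] [0.557 0.354]
[10. -7.] [0.565 0.364]
```

apply_moves(commands=[0,0,0,30,0,0,0,0,0,0,30,0,0,0,0,0,0,30,0,0,0,0,0,0,0,0,0,0,0,0,0,0,0,0,0,0,0,0,0,0,0,0,0,0,0,0,0,0,0,0,0,0,0,0,0,0])

```text
time: 4.65
eef_pos: [0.6468, -0.0167, 0.232]
tool_rot: [3.141, -0.001, 0.284]
force: [-0.4, -0.2, -0.3]
width: 0.0001
```

apply_moves(commands=[0,-22,-21,0,0,0,0,0,-19,-25,0,0,0,0,0,-15,-27,0,0,0,0,0,-11,-28,0,0,0,0,0,-9,-29,0,0,0,0,0,-4,-30,0,0,0,0,0,-1,-30,0,0,0,0,0,2,-30,0,0,0,0])

```text
time: 5.65
eef_pos: [0.5093, 0.1732, 0.2321]
tool_rot: [3.141, -0.002, 0.283]
force: [0.6, -0.8, 1.6]
width: -0.0001
```

apply_moves(commands=[0,6,-29,0,0,0,0,0,10,-28,0,0,0,0,0,12,-27,0,0,0,0,0,16,-25,0,0,0,0,0,18,-22,0,0,0,0,0,21,-21,0,0,0,0,0,12,-8,0,0,0,0,0,10,-7,0,0,0,0])

```text
time: 6.65
eef_pos: [0.5633, 0.3628, 0.2314]
tool_rot: [-3.141, 0.0, 0.284]
force: [-0.8, -1.0, 0.8]
width: 0.0001
```

```bash
python3 - <<'E'
from h import *
f=grab('top','t2.png');g=grab('scene','s2.png')
cv2.imwrite('pics/s2c.png',cv2.resize(cv2.imread('pics/s2.png')[100:310,170:440],None,fx=2.8,fy=2.8))
print(robot.get_obs()['eef_pos'])
E
```

```text
[0.56361879 0.36276231 0.23123322]
```

View pics/t2.png

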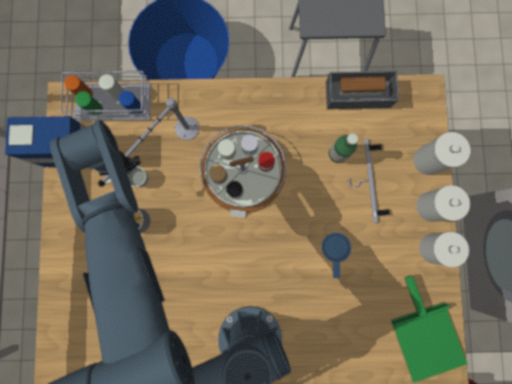

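View pics/s2c.png

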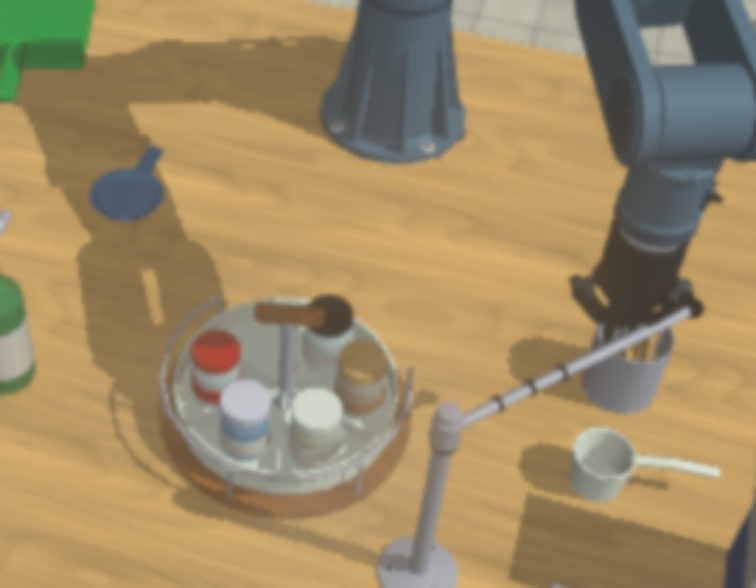

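```bash
python3 - <<'E'
from h import *
ft=grab('top');fs=grab('scene')
for n,f,z in(('top',ft,.19),('scene',fs,.182)):
    hsv=cv2.cvtColor(f['pixels'],cv2.COLOR_RGB2HSV)
    cv2.imwrite(f'pics/z_{n}.png',cv2.resize(cv2.cvtColor(f['pixels'],cv2.COLOR_RGB2BGR)[120:225,195:295] if n=='top' else cv2.cvtColor(f['pixels'],cv2.COLOR_RGB2BGR)[195:295,220:325],None,fx=5.6,fy=5.6,interpolation=cv2.INTER_CUBIC))
    r=robot.cut_out(n,'red_jar')[0];print(n,r['extent'])
E
```

```text
top [257.2, 149.4, 18.8, 16.3]
scene [238.7, 218.9, 16.7, 24.4]
```

View pics/z_top.png

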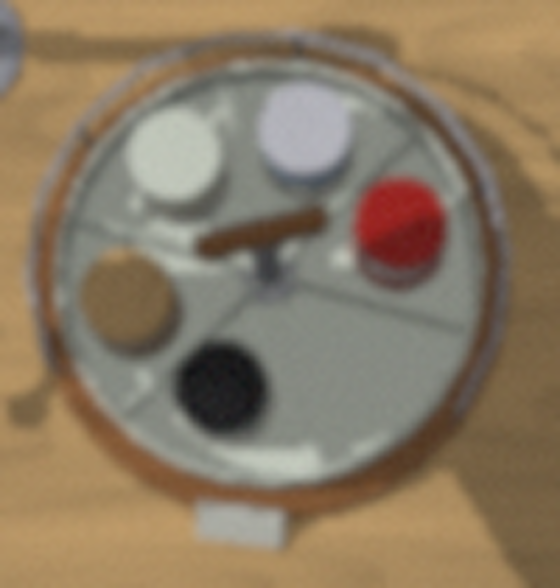

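View pics/z_scene.png

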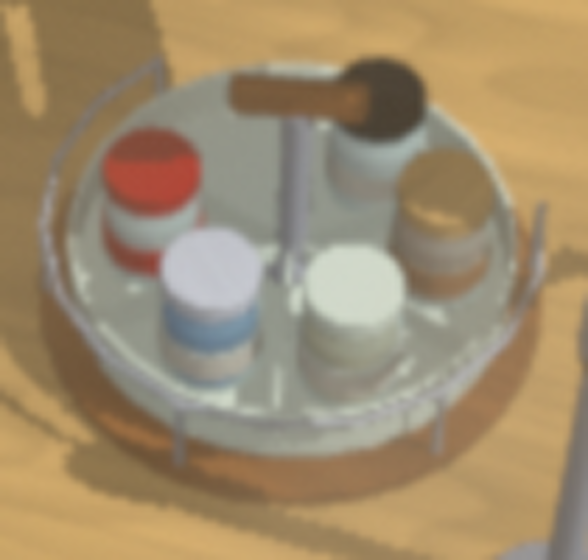

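```bash
python3 - <<'E'
from h import *
f=robot.grab_frame('top')
T=lambda x,y:((x+.5)/5.6+195-.5,(y+.5)/5.6+120-.5)
a=atz(f,T(196,246),.19);b=atz(f,T(328,217),.19);m=(a+b)/2;d=a-b
print(a,b,m,np.linalg.norm(d),'yaw',np.arctan2(d[1],d[0]))
p1=atz(f,T(196,506),.02);p2=atz(f,T(288,520),.02);P=(p1+p2)/2;print('plate',p1,p2,P,np.arctan2(*(p1-p2)[:2])) 
r=atz(f,T(401,225),.113);print('red',r)
# ellipses: tray rim outer
from scipy.optimize import least_squares
pts=[(60,270),(270,60),(490,265),(270,487),(110,135),(430,130),(415,425),(125,420)]
Q=np.array([atz(f,T(*p),.062)[:2] for p in pts])
s=least_squares(lambda v:np.hypot(*(Q-v[:2]).T)-v[2],[.6,.015,.135]);print('tray',s.x,s.fun.round(4))
pts=[(35,270),(300,32),(508,270)];Q=np.array([atz(f,T(*p),.078)[:2] for p in pts])
s=least_squares(lambda v:np.hypot(*(Q-v[:2]).T)-.153,[.6,.015]);print('rail',s.x)
E
```

```text
[0.58780977 0.05088738 0.19      ] [ 0.60334323 -0.02505271  0.19      ] [0.5955765  0.01291733 0.19      ] 0.07751247904728358 yaw 1.772561934844524
plate [0.45039917 0.0632465  0.02      ] [0.4404057  0.00451332 0.02      ] [0.44540243 0.03387991 0.02      ] 0.1685362431344903
red [ 0.61278158 -0.0690528   0.113     ]
tray [0.59583253 0.01022868 0.13464813] [-0.0001  0.0004  0.0016  0.0027  0.0006 -0.0013 -0.0021 -0.0017]
rail [0.59268293 0.01115827]
```

apply_moves(commands=[0,-10,49,-11,0,0,0,0,-10,49,-11,0,0,0,0,-10,49,-11,0,0,0,0,-10,49,-11,0,0,0,0,-10,49,-11,0,0,0,0,-10,49,-11,0,0,0,0,-10,49,-11,0,0,0,85,0,0,0,0,0,0])

```text
time: 8.0
eef_pos: [0.5924, 0.0094, 0.3095]
tool_rot: [3.14, -0.002, 0.279]
force: [0.1, 0.7, 0.6]
width: 0.0167
```

apply_moves(commands=[85,0,0,0,0,0,-0.186,85,0,0,0,0,0,-0.186,85,0,0,0,0,0,-0.186,85,0,0,0,0,0,-0.186,85,0,0,0,0,0,-0.186,85,0,0,0,0,0,-0.186,85,0,0,0,0,0,-0.186,85,0,0,0,0,0,-0.186])

```text
time: 9.0
eef_pos: [0.5915, 0.0143, 0.308]
tool_rot: [-3.141, -0.001, 1.779]
force: [-0.5, 0.9, 1.0]
width: 0.0849
```

```bash
python3 - <<'E'
from h import *
f=grab('wrist','w3.png'); print(robot.get_obs()['eef_pos'],robot.get_obs()['tool_rot'],proj(f,[.596,.0125,.19]))
t=grab('top','t3.png')
E
```

```text
[0.59149475 0.01427472 0.30803   ] [-3.14123563e+00 -5.23134602e-04  1.78611686e+00] [[258.31257544 189.20275573]]
```

View pics/w3.png

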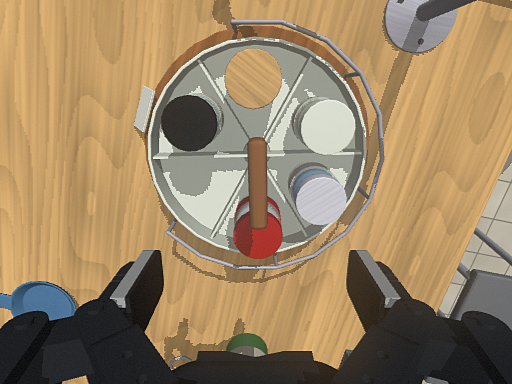

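View pics/t3.png

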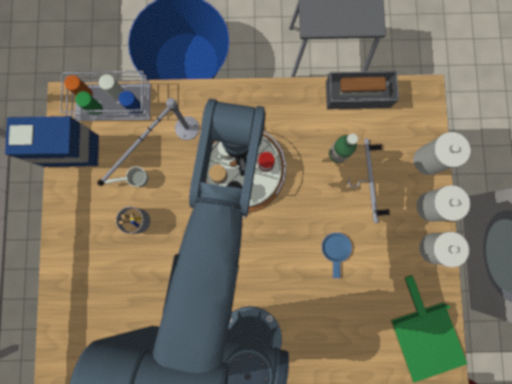

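```bash
python3 - <<'E'
import cv2
a=cv2.imread('pics/w3.png');cv2.imwrite('pics/w3a.png',cv2.resize(a[70:150,110:210],None,fx=7,fy=7,interpolation=cv2.INTER_CUBIC))
cv2.imwrite('pics/w3b.png',cv2.resize(a[125:265,200:310],None,fx=4.2,fy=4.2,interpolation=cv2.INTER_CUBIC))
E
```

```text
(no output)
```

View pics/w3a.png

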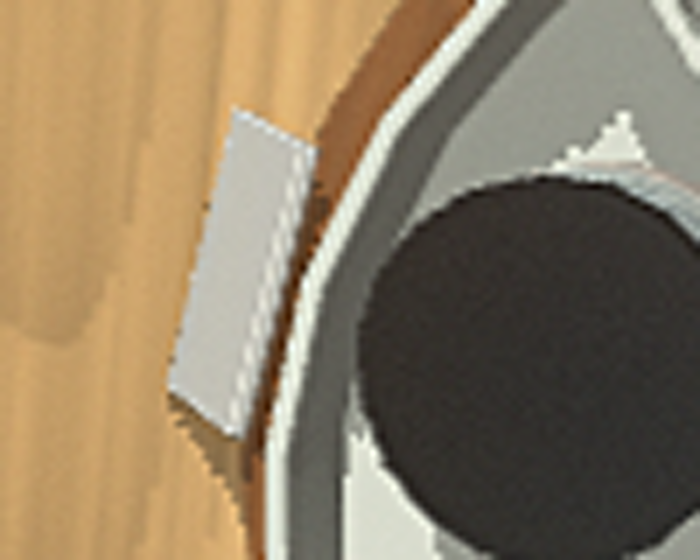

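View pics/w3b.png

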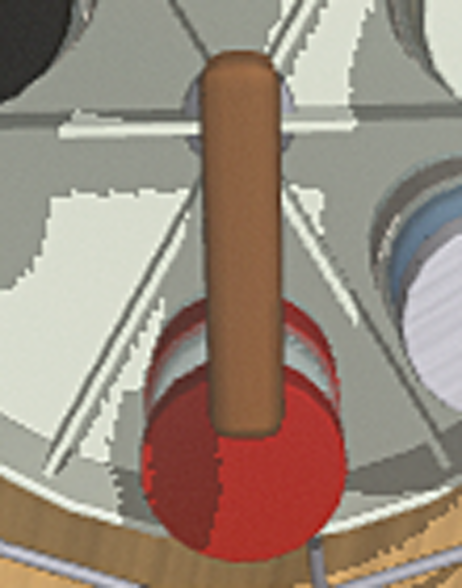

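```bash
python3 - <<'E'
from h import *
f=robot.grab_frame('wrist')
B=lambda x,y:((x+.5)/4.2+200-.5,(y+.5)/4.2+125-.5)
A=lambda x,y:((x+.5)/7+110-.5,(y+.5)/7+70-.5)
a=atz(f,B(240,54),.192);b=atz(f,B(246,436),.192);d=a-b
print('handle',(a+b)/2,np.linalg.norm(d),'yaw',np.arctan2(d[1],d[0]))
c=np.array([.596,.0125])
for z,p,q in((.025,(317,150),(240,437)),(.03,(317,150),(240,437)),(.005,(232,107),(169,390)),(.0,(232,107),(169,390))):
    P=atz(f,A(*p),z);Q=atz(f,A(*q),z);e=P-Q;m=((P+Q)/2)[:2]
    print(z,P,Q,np.linalg.norm(e),'edge yaw',np.arctan2(-e[0],e[1]),'pos yaw',np.arctan2(*(c-m)[::-1]),np.linalg.norm(m-c))
# tray rim inner/outer
pts=[(150,150),(257,37),(369,150),(160,195),(200,60),(330,65),(352,208)]
from scipy.optimize import least_squares
Q=np.array([atz(f,p,.062)[:2] for p in pts])
s=least_squares(lambda v:np.hypot(*(Q-v[:2]).T)-v[2],[.6,.015,.135]);print(s.x,s.fun.round(4))
print(robot.get_obs()['eef_pos'],robot.get_obs()['tool_rot'])
for r in robot.cut_out('wrist','red_jar')[:1]: print(r['extent'])
print('red lid',atz(f,B(244,460),.113))
E
```

```text
handle [0.59447574 0.01645821 0.192     ] 0.07988257380059813 yaw 1.7918413398090858
0.025 [0.45272787 0.06385418 0.025     ] [0.44415555 0.00939967 0.025     ] 0.05512511521583329 edge yaw -0.15614019688784067 pos yaw -0.16207360611604696 0.1495177479558734
0.03 [0.45418346 0.0641739  0.03      ] [0.44571173 0.01035839 0.03      ] 0.05447824570346662 edge yaw -0.1561401968878415 pos yaw -0.16797244960543978 0.14813732496665816
0.005 [0.43032724 0.0670723  0.005     ] [0.42339027 0.01188879 0.005     ] 0.055617817242311865 edge yaw -0.1250512995803643 pos yaw -0.158182233898683 0.17127962498602664
0.0 [0.42868584 0.06680299 0.        ] [0.42167112 0.01100096 0.        ] 0.056241207533457634 edge yaw -0.12505129958036382 pos yaw -0.15334546633713428 0.17284980974855738
[0.59943815 0.01157546 0.13520526] [-0.0001  0.0028 -0.001   0.0004 -0.0022 -0.0005  0.0006]
[0.59160057 0.01407188 0.30809413] [-3.14130638e+00 -3.89370421e-04  1.76923807e+00]
[230.4, 192.4, 50.0, 65.8]
red lid [ 0.61223995 -0.06431558  0.113     ]
```

apply_moves(commands=[85,0,3.5,30,0,0,0,85,0,0,30,0,0,0,85,0,0,30,0,0,0,85,0,0,30,0,0,0,85,0,0,25,0,0,0,85,0,0,0,0,0,0,50,0,0,0,0,0,0,30,0,0,0,0,0,0], newtons=40)

```text
time: 10.2
eef_pos: [0.5964, 0.0139, 0.165]
tool_rot: [3.139, 0.001, 1.771]
force: [0.4, -0.8, -0.1]
width: 0.051
```

```bash
python3 - <<'E'
from h import *
f=grab('wrist','w4.png'); o=robot.get_obs();print(o['eef_pos'],o['tool_rot'],o['width'],o['force'])
E
```

```text
[0.59628941 0.01389107 0.16481845] [3.13923427e+00 9.07480606e-04 1.77131528e+00] 0.04299254031397455 [ 0.59343656 -0.05464113  0.19429543]
```

View pics/w4.png

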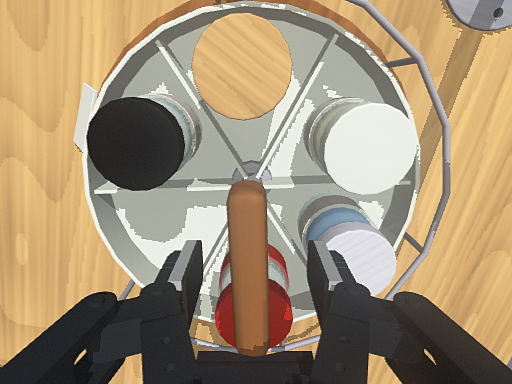

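apply_moves(commands=[25,0,-2.5,2,0,0,-0.015,15,0,0,0,0,0,0,5,0,0,0,0,0,0,5,0,0,0,0,0,0,5,0,0,0,0,0,0,5,0,0,0,0,0,0,5,0,0,0,0,0,0,5,0,0,0,0,0,0], newtons=40)

```text
time: 11.25
eef_pos: [0.5941, 0.0136, 0.1619]
tool_rot: [3.139, 0.0, 1.787]
force: [5.0, 1.6, -0.1]
width: 0.0156
```

```bash
python3 - <<'E'
from h import *
f=grab('wrist','w5.png'); o=robot.get_obs();print(o['eef_pos'],o['tool_rot'],o['width'],o['force'],o['ft_torque'])
E
```

```text
[0.59408065 0.01363155 0.16191966] [3.13872364e+00 3.62660262e-04 1.78680314e+00] 0.015555064879133372 [ 5.86867582  2.29715138 -0.29073292] [ 0.17733341 -0.61886873  0.0573422 ]
```

View pics/w5.png

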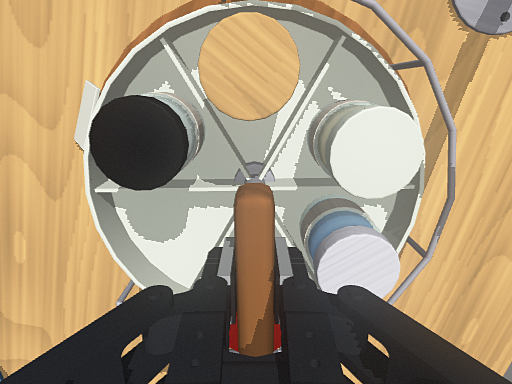

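apply_moves(commands=[5,0,0.5,0,0,0,0.03,5,0,0,0,0,0,0.06,5,0,0,0,0,0,0.08,5,0,0,0,0,0,0.08,5,0,0,0,0,0,0.08,5,0,0,0,0,0,0.08,5,0,0,0,0,0,0.06,5,0,0,0,0,0,0.03])

```text
time: 12.3
eef_pos: [0.5939, 0.0136, 0.162]
tool_rot: [3.14, -0.0, 1.285]
force: [1.9, 1.6, 2.9]
width: 0.0156
```

```bash
python3 - <<'E'
from h import *
f=grab('wrist','w6.png'); o=robot.get_obs();print(o['eef_pos'],o['tool_rot'],o['width'],o['force'],o['ft_torque'])
E
```

```text
[0.59384989 0.01364498 0.16192752] [ 3.14053797e+00 -3.43597363e-04  1.28429489e+00] 0.015591899353578556 [1.67781847 2.66497194 4.55444166] [ 0.28397654 -0.22391974 -0.10534313]
```

View pics/w6.png

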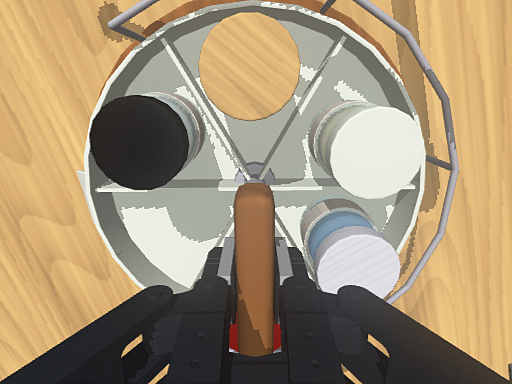

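apply_moves(commands=[5,0,0,0,0,0,0.06,5,0,0,0,0,0,0.1,5,0,0,0,0,0,0.1,5,0,0,0,0,0,0.1,5,0,0,0,0,0,0.1,5,0,0,0,0,0,0.1,5,0,0,0,0,0,0.1,5,0,0,0,0,0,0.06])

```text
time: 13.35
eef_pos: [0.5935, 0.0139, 0.1619]
tool_rot: [-3.142, -0.001, 0.565]
force: [1.7, 2.4, 4.3]
width: 0.0157
```

apply_moves(commands=[5,0,0,0,0,0,0.06,5,0,0,0,0,0,0.1,5,0,0,0,0,0,0.1,5,0,0,0,0,0,0.1,5,0,0,0,0,0,0.1,5,0,0,0,0,0,0.1,5,0,0,0,0,0,0.08,5,0,0,0,0,0,0.04])

```text
time: 14.35
eef_pos: [0.5935, 0.0142, 0.1619]
tool_rot: [-3.141, -0.0, -0.114]
force: [0.2, 2.8, 4.9]
width: 0.0153
```

```bash
python3 - <<'E'
from h import *
f=grab('wrist','w7.png'); o=robot.get_obs();print(o['eef_pos'],o['tool_rot'],o['width'],o['force'],o['ft_torque'])
t=grab('top','t7.png');s=grab('scene','s7.png')
cv2.imwrite('pics/s7c.png',cv2.resize(cv2.imread('pics/s7.png')[150:310,200:400],None,fx=3.5,fy=3.5,interpolation=cv2.INTER_CUBIC))
cv2.imwrite('pics/t7c.png',cv2.resize(cv2.imread('pics/t7.png')[80:240,90:300],None,fx=3.5,fy=3.5,interpolation=cv2.INTER_CUBIC))
E
```

```text
[0.59345023 0.01422688 0.16186869] [-3.14070820e+00 -1.28019221e-04 -1.15723300e-01] 0.01542626141876736 [0.37742068 3.539077   5.5551451 ] [ 0.51897592 -0.04335201 -0.0662604 ]
```

View pics/w7.png

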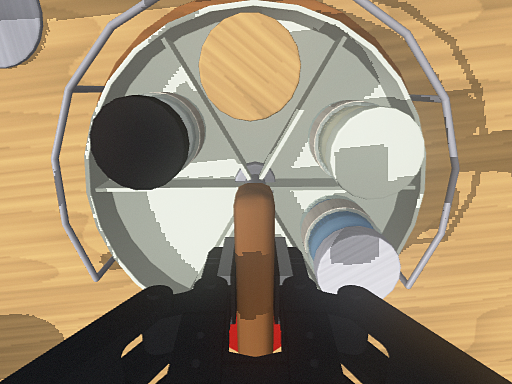

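View pics/t7c.png

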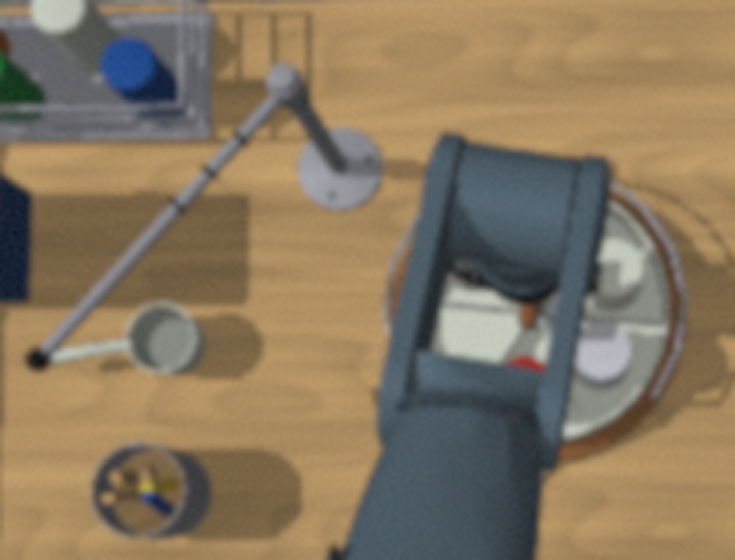

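View pics/s7c.png

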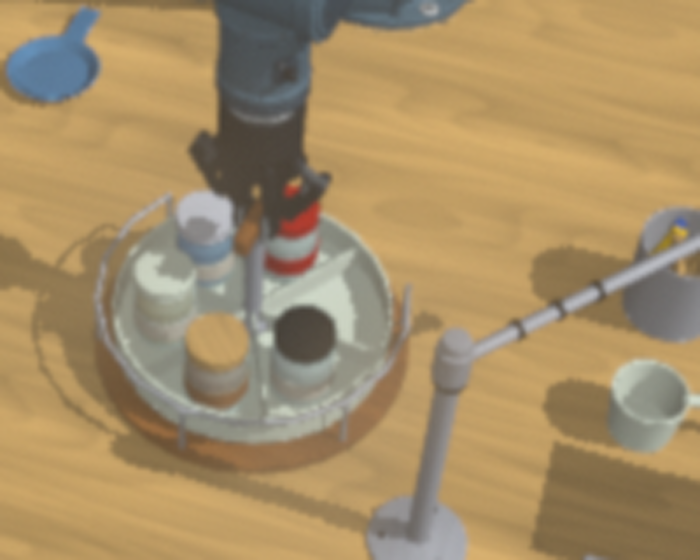

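```bash
python3 - <<'E'
import cv2
a=cv2.imread('pics/w7.png');
b=cv2.hconcat([cv2.resize(a[220:300,70:140],None,fx=5,fy=5,interpolation=cv2.INTER_CUBIC),cv2.resize(a[220:300,370:440],None,fx=5,fy=5,interpolation=cv2.INTER_CUBIC)])
cv2.imwrite('pics/w7r.png',b)
E
```

```text
(no output)
```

View pics/w7r.png

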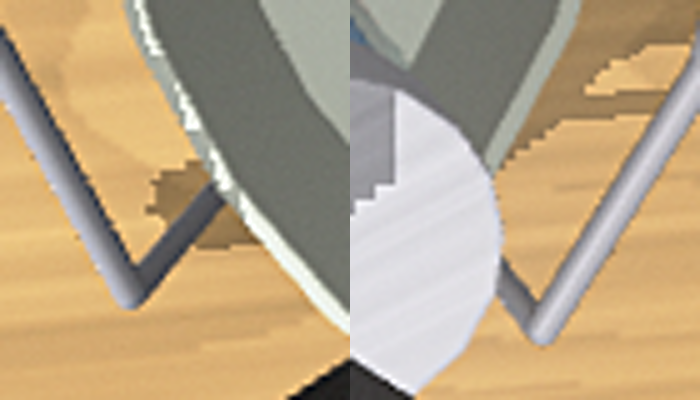

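```bash
python3 - <<'E'
from h import *
f=robot.grab_frame('wrist')
for c in ([.5945,.0145],[.5955,.0125],[.594,.0145]):
  c=np.array(c)
  for z in(.072,.075):
    L=atz(f,(96.2,278.2),z)[:2]-c;R=atz(f,(407.8,285.6),z)[:2]-c
    aL=np.arctan2(-L[1],-L[0]);aR=np.arctan2(-R[1],-R[0])
    print(z,c,np.hypot(*L),np.hypot(*R),aL,aR,'yaw',(aL+aR)/2, 'chord yaw',np.arctan2(-(L-R)[0],(L-R)[1]))
a=atz(f,(97,189.5),.06);b=atz(f,(415,189),.06);print('divider yaw',np.arctan2(-(b-a)[0],(b-a)[1]), a,b,(a+b)/2)
a=np.array(atz(f,(97,189.5),.06));
R=cv2.Rodrigues(np.array(f['rvec']))[0];print('cam yaw',np.arctan2(R[0,0],-R[0,1]), robot.get_obs()['tool_rot'])
E
```

```text
0.072 [0.5945 0.0145] 0.1518846117004488 0.1512706819496031 -1.1817746538968916 0.9012526957514382 yaw -0.14026097907272672 chord yaw -0.13907637044793128
0.075 [0.5945 0.0145] 0.14945168072232465 0.14879310368132825 -1.1876528844235066 0.9069509772359894 yaw -0.1403509535937586 chord yaw -0.13907637044793167
0.072 [0.5955 0.0125] 0.1541145463733688 0.15033674381468018 -1.1806929009878226 0.8877801232816731 yaw -0.14645638885307477 chord yaw -0.13907637044793128
0.075 [0.5955 0.0125] 0.15168061331055177 0.1478477952930176 -1.1864673772660015 0.8932883331393358 yaw -0.14658952206333287 chord yaw -0.13907637044793167
0.072 [0.594  0.0145] 0.15169567549558288 0.15096087693458052 -1.1848244507917611 0.9038497456636998 yaw -0.14048735256403067 chord yaw -0.13907637044793128
0.075 [0.594  0.0145] 0.14926548220486324 0.1484855508669188 -1.190759749991591 0.909603187053034 yaw -0.14057828146927848 chord yaw -0.13907637044793167
divider yaw 3.0310405461527288 [0.60975674 0.1406266  0.06      ] [ 0.58164477 -0.1126236   0.06      ] [0.59570075 0.0140015  0.06      ]
cam yaw -0.1126675730407066 [-3.14066970e+00 -8.55056371e-05 -1.12747576e-01]
```

apply_moves(commands=[5,0,0,0,0,0,0.014,5,0,0,0,0,0,0.014,5,0,0,0,0,0,0,5,0,0,0,0,0,0,5,0,0,0,0,0,0,5,0,0,0,0,0,0,5,0,0,0,0,0,0,5,0,0,0,0,0,0])

```text
time: 15.55
eef_pos: [0.5935, 0.0142, 0.1619]
tool_rot: [-3.141, -0.0, -0.141]
force: [-0.8, 4.1, 5.0]
width: 0.0157
```

```bash
python3 - <<'E'
from h import *
f=grab('wrist','w8.png');s=grab('scene','s8.png'); o=robot.get_obs();print(o['eef_pos'],o['tool_rot'],o['width'],o['force'],o['ft_torque'])
a=cv2.imread('pics/s8.png')[190:290,210:330]
cv2.imwrite('pics/s8c.png',cv2.resize(a,None,fx=5.8,fy=5.8,interpolation=cv2.INTER_CUBIC))
# predicted base of red jar if centred at yaw -.14
c=np.array([.595,.0145]);u=-np.array([np.cos(.14),-np.sin(.14)])
print(proj(s,[[*(c+.085*u),.027],[*(c+.085*u),.112]]))
print(robot.cut_out('scene','red_jar')[0]['extent'])
th=np.linspace(0,6.28,80);j=c+.085*u
rim=proj(s,np.c_[j[0]+.03*np.cos(th),j[1]+.03*np.sin(th),0*th+.027]);print('base extent',rim.min(0),rim.max(0))
E
```

```text
[0.59344846 0.01423946 0.16186627] [-3.14068922e+00 -9.78478333e-05 -1.40646010e-01] 0.015524392137383885 [0.12456704 3.57466023 5.66693904] [ 0.51546804 -0.0961613  -0.07901112]
[[281.80293954 225.06114945]
 [282.94269221 209.05879348]]
[277.9, 202.0, 14.8, 26.8]
base extent [273.29064063 218.5648445 ] [290.31805732 231.7267171 ]
```

View pics/s8c.png

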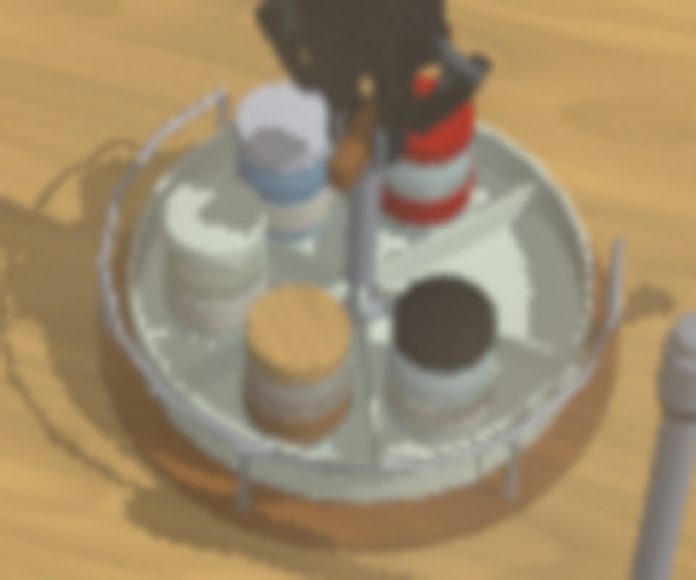

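View pics/w8.png

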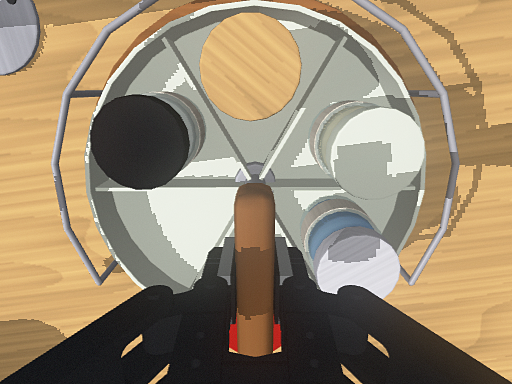

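```bash
python3 - <<'E'
from h import *
s=robot.grab_frame('scene')
c=np.array([.595,.0145]);u=-np.array([np.cos(.14),-np.sin(.14)]);v=np.array([-u[1],u[0]])
th=np.linspace(0,6.28,200)
for r in(.08,.085,.09,.095):
  for t in(0,):
    j=c+r*u+t*v
    rim=proj(s,np.c_[j[0]+.03*np.cos(th),j[1]+.03*np.sin(th),0*th+.026]);print(r,rim.min(0).round(1),rim.max(0).round(1))
print('1mm tangential px',proj(s,[[*(c+.09*u+.01*v),.03]])-proj(s,[[*(c+.09*u),.03]]))
# white jar, wood jar check: tray-center bias
hsv=cv2.cvtColor(s['pixels'],cv2.COLOR_RGB2HSV);m=((hsv[...,0]<8)|(hsv[...,0]>172))&(hsv[...,1]>130)&(hsv[...,2]>60)
for y in range(205,233): 
    x=np.nonzero(m[y,265:300])[0]+265
    print(y,x.min() if len(x) else '',x.max() if len(x) else '')
# top ref: tray rim bias check
rim=proj(s,np.c_[c[0]+.135*np.cos(th),c[1]+.135*np.sin(th),0*th+.062]);print('rim',rim.min(0),rim.max(0))
E
```

```text
0.08 [272.7 219.7] [289.7 232.9]
0.085 [273.3 218.7] [290.3 231.9]
0.09 [273.9 217.8] [290.9 230.9]
0.095 [274.5 216.8] [291.4 229.9]
1mm tangential px [[-2.57492326 -0.99094067]]
205 281 284
206 282 282
207  
208 289 290
209 288 290
210 287 291
211 285 290
212 284 290
213 281 290
214 280 290
215 280 289
216 280 287
217 283 284
218  
219  
220  
221  
222  
223 289 289
224 277 289
225 277 288
226 278 287
227 280 286
228  
229  
230  
231  
232  
rim [231.40793613 205.89652865] [312.04573004 269.66024338]
```

```bash
python3 -c "
from plant import robot
print(robot.finish_job())"
```

```text
the job is handed in; nothing more can be done
None
```

The drying arm is swung clear to the left. The red-lidded jar is at the front, in line with the label plate, and the gripper is still holding the wooden handle. I handed the job in at about 16 s; it reports no verdict.

- **Drying arm:** I pushed the bar round with closed fingers to about 2.3 rad. The later top view shows it pointing left, with no part over the carousel or its stand.
- **Carousel:** I gripped the handle at 40 N and turned the tray clockwise by about 1.93 rad. The grip did not slip, and the last force reading was about 7 N.
- **Alignment:** The tool yaw, which follows the tray, is −0.141 rad. The stand's yaw measured −0.140 rad from the ends of the gallery rail. The plate itself gave −0.125 to −0.168 rad depending on which edge and view I used. I aimed for the rail value because it was the most consistent.
- **Jars:** All stand upright in their compartments, and the red jar is centred under the handle axis. In the scene camera it sits within about 2–3 mm sideways of where it should be. Its lower edge appeared about 3 pixels higher than predicted. I think that is because the red band starts above the jar's base, but I did not check it.
- **Other things on the shelf:** I did not touch any of them.

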